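Set a culture dish in the fluorescence viewer and hold its filter shield at 50 degrees

ROBOT

A 6-joint arm with a two-finger parallel gripper is mounted at the origin on a cart in front of the work surface, level with it; the furniture and walls round the work are solid. World frame = base frame: x ahead of the robot, y to its left, z up, the work surface at z = 0. Lengths are in mm, angles in degrees, forces in N, time in s.
With the tool pointing down it reaches from about 275 to 975 mm from the base axis. Payload 8.4 kg.
Tool frame: the origin (TCP) lies at the very end of the fingers, on their centre line; the grasp point (between the pads) lies 19 mm behind it (r.hold_point_z is the distance from the TCP to the grasp point, in mm); z points along the fingers, y is the line along which they close (so a half turn about z gives the same grasp; the last joint's range is limited). The gripper opens to 92 mm and grips with 3 to 60 N. Pads are 20 mm wide; open, the fingers measure 128 mm over their backs; the gripper's body (75 mm by 189 mm) begins 69 mm behind the grasp point.
Start: joints at [-76.685, 20.225, 93.587, -0, 66.188, -0.138], TCP at [145.404, -607.853, 214.583] pointing down, gripper open.
Joint ranges: [-150.9, 150.9], [-52.94, 120.26], [3.33, 152.33], [-74.26, 254.26], [0, 154.13], [-172.89, 172.89]. Speed limits (degrees/s): [127.2, 127.2, 159.86, 180, 180, 180].

INTERFACE

Orientations are given as a 3x3 rotation matrix whose columns are the frame's x, y, z axes.
In Python, from rig import r, viewer gives the robot as it stands.
- The arm moves only by the shell command python3 -m handwheel 'ROWS' [OPENING] [FORCE]. ROWS is JSON, one flat list of numbers, 4 for each row, row after row: the shift along the tool's x, y, z in mm, then the turn about the tool's z in degrees. A call has 1 to 12 rows; each row shifts and turns the commanded pose from where the row before left it, along the tool's axes as they then stand; what a row does not reach is not made up. A row lasts 1/8 s, in which the tool goes at most 62.5 mm and 10.7 degrees, less where a joint would pass 70% of its speed; a pose out of reach is approached as far as the arm can. A call is refused whole if a number of a shift passes 62.5 or a number of a turn 10.7, either way. A call with a gripper value outside its range is refused whole. OPENING is the opening in per cent of the stroke, from 0 (shut) to 100 (fully open), set as the call begins (- or left out, the last holds). The fingers move at their own pace and stop on an object; FORCE is the grip in N (left out, the last holds). Time passes only in rows, so rows that do not move let the fingers close. It gives the time, the measured TCP pose, the force, the opening and the grip force at its end, in the units of the state.
- r.sense(): the state, without advancing time (a new reading comes with each control period).
- viewer.snapshot(name): name is "scene" or "top"; returns (picture, depth): 420x560x3 uint8, red, green, blue; 420x560 float32, mm along the optical axis (not along the pixel's ray), 0 where there is no reading.
- viewer.camera_params(name): a dict with "intrinsics" (3x3 intrinsics, pixels), "pose" (4x4, takes a point from camera to world coordinates). Camera axes: x right, y down, z forward; pixel columns grow to the right and rows downward; lengths in mm; the calibration is good to about 2 mm. A picture is of the moment at which its call begins. camera_params takes no time and is no camera call.
- r.job_done(): hands the job in; it is judged then, once.
The state is a dict: "t": time; "qpos": joint angles; "qd": joint speeds; "joint_torque": joint torques, N m; "eef_pos": TCP position; "tcp_rot": TCP orientation; "force": force on the tool from outside, world axes, zero at the start; "torque": the same for the moment, N m; "gripper_width": opening from 0.0 (shut) to 1.0 (fully open); "gripper_force": force on a finger pad.
Only numpy, scipy, OpenCV 4.12 (cv2) and the standard library are available. Lean on these libraries where they do the work, as an engineer would, in place of code of your own. Each camera call takes 0.05 s, during which the arm holds its last target. There are 200 camera calls.

TASK

Set the single Petri dish gently and level into the locating ring on the window of the fluorescence viewer, so that it lies flat on the window, and let go of it. Then take the amber filter shield, which leans open at the back, by its bar handle, bring it forward over the dish and hold it 50 degrees up from closed, so that I can look through it and reach in under it to mark colonies: the worn hinge lets it fall shut, so finish still holding the handle in the fingers at that angle. Leave the stack of dishes and the beaker where they are.

Things in the scene. Friction and masses are not known exactly. Their poses are not given: they have to be found in the camera images.
- viewer: Fluorescence viewer: flat grey light box 210 (x) x 220 (y) mm, fixed. Origin: centre of its underside on the worktop; x from its front (switch, dimmer) to its back (hinge), y along the hinge; yaw within 0.3 rad. White window on top, 46 mm above the worktop; side cheeks at y = +-100 mm, 9 mm thick, tops at 65 mm; rear wall at x = 82 mm, top at 60 mm.
- seat (a point): Centre of the aluminium locating ring at window level: 10 mm in front of the viewer's centre, 46 mm above the worktop. Ring fixed, 67 mm inside, 77 mm outside diameter, standing 4.5 mm above the window; the dish (62 mm) drops in with about 2.5 mm of play all round and lies on the window. Axes as the viewer's.
- shield (a joint): Angle of the amber shield, rad: 0 = closed, level over the window; grows as it opens up and back; 1.57 upright; stop at 1.80. It starts leaning back between 1.6 and 1.8 and stays there. The worn hinge has little friction (0.08 N m): let go below about 1.3 the shield (0.30 kg, balance point 106 mm from the hinge line) falls shut. 50 degrees is 0.873.
- shield_hinge (a point): Middle of the shield's hinge line, fixed on the viewer: 95 mm behind the viewer's centre, 70 mm above the worktop. The hinge line is level and runs along the viewer's y.
- grip (a point): Middle of the shield's bar handle: round steel bar 10 mm thick, straight for 84 mm along the viewer's y, in the shield's plane, 212 mm from the hinge line. At joint value a: 212*cos(a) mm in front of the hinge line, 212*sin(a) mm above it. Shield frame 200 mm wide, 8 mm thick, begins 27 mm from the bar's axis; open between, but for 10 mm shanks at the bar's ends.
- dish: The single Petri dish with its lid on, one piece, 62 mm diameter, 14 mm high, about 18 to 33 g, lying flat on the worktop at the viewer's left. Origin: centre of its underside; z up through it. Below 3 mm it is 60 mm in diameter.
- dish_stack: Bystander: stack of three Petri dishes, 65 x 71 mm, 43 mm high; origin at the centre of its underside. On the left too; it and the single dish may stand either way round, near or far.
- beaker: Bystander: small beaker, 56 mm diameter, 70 mm high, right of the viewer; origin at the centre of its underside.
Mind the look-alikes: they are no part of the job. Leave any black or red look-alike of the dish alone.

How it is judged:
By the outcome, as a careful person would: the job done as asked, in the order asked, and still so for the second after the job is handed in, while the arm keeps its last pose, push and grip.
It also fails if it takes over 64 s, if anything falls off the work surface, if the arm or the gripper's body presses on something with over 40 N, if the wrist force passes 120 N, or if a joint passes its speed limit or range.

## Working session

There is one attempt and no reset: what is moved stays moved. The work goes in short steps, Python scripts to look and compute and a shell command to move; the robot and the scene stay as the last step left them, time stands still between calls to the robot, and variables do not carry over. Pictures are saved under pics/ and viewed, at most 10 in all, crops included, and the job is handed in when it is done.

```bash
ls; mkdir -p pics; python3 - <<'E'
from rig import r, viewer
import cv2,numpy as np
for n in ("scene","top"):
    p,d=viewer.snapshot(n); cv2.imwrite(f"pics/{n}0.png",p[:,:,::-1]); np.savez(f"{n}0.npz",p=p,d=d)
    c=viewer.camera_params(n); print(n,np.round(c["intrinsics"],1).tolist(),np.round(c["pose"],3).tolist())
s=r.sense(); print(s["t"],np.round(s["tcp_rot"],3).tolist(),r.hold_point_z)
E
```

```text
pics
scene [[444.5, 0.0, 286.1], [0.0, 444.5, 208.6], [0.0, 0.0, 1.0]] [[-0.512, -0.445, 0.735, -320.638], [-0.859, 0.283, -0.427, 523.218], [-0.017, -0.85, -0.527, 664.242], [0.0, 0.0, 0.0, 1.0]]
top [[485.8, 0.0, 282.6], [0.0, 485.8, 207.5], [0.0, 0.0, 1.0]] [[0.02, -0.997, 0.076, 403.886], [-1.0, -0.019, 0.015, 28.693], [-0.013, -0.076, -0.997, 1479.455], [0.0, 0.0, 0.0, 1.0]]
0.1 [[0.973, 0.233, -0.0], [0.233, -0.973, 0.001], [0.0, -0.001, -1.0]] 18.700000000000003
```

View pics/scene0.png

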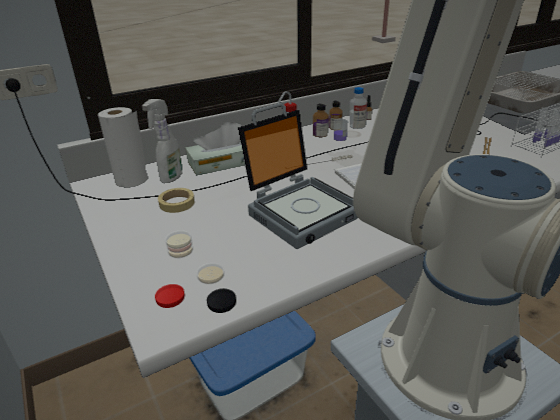

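View pics/top0.png

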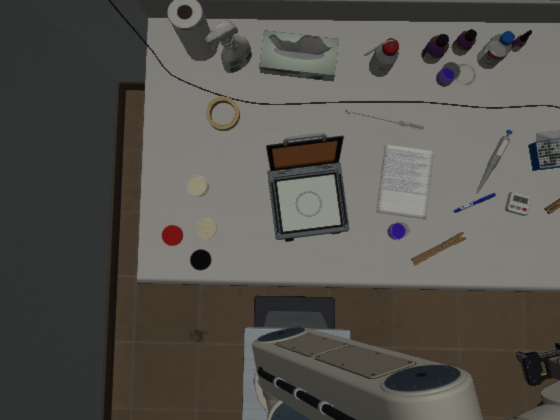

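The scene view shows the single dish at about (210,273) and the stack at (180,244). The ring is at (305,206) and the leaning shield at (275,150). In the top view the dish is at (206,228), the stack at (198,186), the ring at (309,204), the handle bar at (305,140) and the beaker at (398,231). Next I'll measure these.

```bash
cat > h.py <<'E'
import numpy as np, cv2
from rig import r, viewer
C={n:viewer.camera_params(n) for n in ("scene","top")}
def ray(n,uv,z):
    K=np.array(C[n]["intrinsics"]);T=np.array(C[n]["pose"])
    d=T[:3,:3]@np.linalg.inv(K)@np.array([uv[0],uv[1],1.]);o=T[:3,3]
    return o+d*(z-o[2])/d[2]
def proj(n,P):
    K=np.array(C[n]["intrinsics"]);T=np.array(C[n]["pose"])
    q=K@(T[:3,:3].T@(np.asarray(P,float)-T[:3,3]));return q[:2]/q[2]
def cloud(n,d):
    K=np.array(C[n]["intrinsics"]);T=np.array(C[n]["pose"])
    v,u=np.mgrid[:420,:560];P=np.stack([(u-K[0,2])/K[0,0]*d,(v-K[1,2])/K[1,1]*d,d],-1)
    return P@T[:3,:3].T+T[:3,3]
E
python3 - <<'E'
from h import *
I={n:np.load(f"{n}0.npz") for n in C}
def blob(n,m,at):
    k,l,st,c=cv2.connectedComponentsWithStats(m.astype(np.uint8)); return l==l[at[1],at[0]]
for n,at in (("top",(206,228)),("scene",(210,273)),("top",(198,186)),("scene",(180,240))):
    p=I[n]["p"];hsv=cv2.cvtColor(p,cv2.COLOR_RGB2HSV)
    m=(hsv[...,1]>32); print(n,hsv[at[1],at[0]],hsv[at[1],at[0]+25])
    b=blob(n,m,at); c=max(cv2.findContours(b.astype(np.uint8),0,1)[0],key=len)
    e=cv2.fitEllipse(c); print(b.sum(),np.round(e[0],1),np.round(e[1],1),[np.round(ray(n,e[0],z),1).tolist() for z in (7,14,43)])
# window
for n,at in (("top",(309,204)),("scene",(305,206))):
    p=I[n]["p"];g=cv2.cvtColor(p,cv2.COLOR_RGB2GRAY);print(g[at[1],at[0]-12:at[0]+40])
    b=blob(n,g>150,(at[0]+ (25 if n=="top" else 0),at[1])); c=max(cv2.findContours(b.astype(np.uint8),0,1)[0],key=cv2.contourArea)
    R=cv2.minAreaRect(c);q=cv2.approxPolyDP(cv2.convexHull(c),6,True)[:,0]
    print(n,b.sum(),R);Q=np.array([ray(n,x,46) for x in q]);print(q.tolist(),np.round(Q,1).tolist(),np.round(Q.mean(0),1))
P=cloud("top",I["top"]["d"])
for u,v in ((305,140),(305,137),(300,139),(309,204),(305,155),(206,228),(198,186)):print(u,v,np.round(P[v,u],1))
for n,s in (("top",(250,125,365,250)),("scene",(235,90,365,245))):
    a,b,c,d=s;k=5 if n=="top" else 4
    cv2.imwrite(f"pics/{n}0c.png",cv2.resize(I[n]["p"][b:d,a:c,::-1],None,fx=k,fy=k,interpolation=cv2.INTER_CUBIC)[:600])
E
```

```text
top [ 20  61 139] [ 26  14 129]
285 [206.2 228.1] [18.1 18.3] [[448.5, 281.5, 7.0], [448.3, 280.3, 14.0], [447.4, 275.3, 43.0]]
scene [ 24  33 154] [ 30   2 159]
299 [210.4 274.3] [15.1 24. ] [[444.1, 281.7, 7.0], [435.9, 284.3, 14.0], [402.2, 294.9, 43.0]]
top [ 25  50 144] [ 20  12 128]
287 [197.2 185.5] [17.5 19.1] [[578.1, 313.2, 7.0], [577.3, 311.9, 14.0], [573.8, 306.3, 43.0]]
scene [ 27  34 167] [ 75   3 161]
140 [178.1 239.7] [ 9.9 20.2] [[613.8, 299.3, 7.0], [603.8, 301.7, 14.0], [562.6, 311.6, 43.0]]
[127 139 141 141 141 142 141 141 140 139 141 141 141 141 141 141 142 141
 141 142 141 141 138 117 114 137 141 141 142 141 141 140 140 140 142 139
 140 141 140 141 132  53  18  38  51  61  29  38  59 115 126 127]
top 234639 ((279.5, 209.5), (419.0, 559.0), 90.0)
[[559, 0], [559, 419], [0, 419], [0, 0]] [[1159.9, -776.3, 46.0], [-75.7, -747.8, 46.0], [-114.9, 853.6, 46.0], [1137.9, 934.3, 46.0]] [526.8  65.9  46. ]
[150 158 157 156 157 157 158 158 156 157 157 157 156 156 156 156 157 157
 157 156 157 157 156 158 155 142 125 143 156 157 157 157 158 158 157 157
 157 157 157 158 156 157 156 157 156 158 157 155 157 157 159 160]
scene 221 ((305.0, 205.5), (11.0, 24.0), 90.0)
[[317, 206], [293, 205]] [[508.2, -53.5, 46.0], [546.8, -2.3, 46.0]] [527.5 -27.9  46. ]
305 140 [672.   -7.  248.8]
305 137 [672.7  -6.  280.5]
300 139 [667.7   6.4 279.3]
309 204 [524.3 -27.8  47.8]
305 155 [648.7 -10.1 164.9]
206 228 [448.4 280.1  18.1]
198 186 [572.4 303.7  42.8]
```

```bash
python3 - <<'E'
from h import *
I={n:np.load(f"{n}0.npz") for n in C}
K4=4
for n,(a,b,c,d),th in (("top",(262,165,356,242),130),("scene",(245,170,365,245),148)):
    g=cv2.cvtColor(I[n]["p"],cv2.COLOR_RGB2GRAY)[b:d,a:c]
    g=cv2.resize(g,None,fx=K4,fy=K4,interpolation=cv2.INTER_CUBIC)
    m=(g>th).astype(np.uint8)
    cs,h=cv2.findContours(m,cv2.RETR_CCOMP,cv2.CHAIN_APPROX_NONE)
    for i,x in enumerate(cs):
        if cv2.contourArea(x)<1000:continue
        o=np.array([a,b])
        f=lambda q:(np.asarray(q)+.5)/K4-.5+o
        if h[0][i][3]>=0 or cv2.contourArea(x)<12000:
            e=cv2.fitEllipse(x);print(n,"ell",np.round(f(e[0]),1),np.round(np.array(e[1])/K4,1),np.round(ray(n,f(e[0]),48),1))
        else:
            q=cv2.approxPolyDP(cv2.convexHull(x),12,True)[:,0];Q=np.array([ray(n,y,46) for y in f(q)])
            R=cv2.minAreaRect(Q[:,:2].astype(np.float32)); 
            W=np.array([ray(n,y,46)[:2] for y in f(x[:,0])],np.float32);print(n,"quad",len(x),np.round(Q[:,:2],1).tolist(),cv2.minAreaRect(W))
g=I["top"]["p"]
# shield orange + scene bar
for n in C:
    hsv=cv2.cvtColor(I[n]["p"],cv2.COLOR_RGB2HSV);m=((hsv[...,0]<18)&(hsv[...,1]>150)&(hsv[...,2]>50)).astype(np.uint8)
    k,l,st,c=cv2.connectedComponentsWithStats(m);j=1+np.argmax(st[1:,4]);print(n,st[j],c[j])
P=cloud("scene",I["scene"]["d"]);m=l==j
X=P[m];c=X.mean(0);u,s,v=np.linalg.svd(X-c);print("plane",c,v[2],s)
X=P[100:118,250:312].reshape(-1,3);X=X[(X[:,2]>230)&(X[:,0]<720)];print(len(X),np.round(X[::4]).tolist())
E
```

```text
top ell [308.3 203.5] [21.4 21.7] [525.6 -25.8  48. ]
top quad 832 [[612.6, -96.6], [468.0, -116.8], [445.7, 46.4], [587.9, 67.8]] ((528.4187622070312, -25.656600952148438), (147.62803649902344, 169.6074981689453), 8.234842300415039)
top ell [308.2 203.4] [26.5 27.2] [525.9 -25.5  48. ]
scene quad 551 [[378.3, -107.9], [308.1, -50.4], [378.8, 62.1], [404.4, -107.3]] ((348.8765869140625, -29.149986267089844), (86.92003631591797, 171.82159423828125), 8.410843849182129)
scene ell [305.1 205.4] [11.3 24.2] [524.9 -26.5  48. ]
scene quad 678 [[468.1, -120.3], [444.9, 43.2], [590.4, 57.9], [609.9, -99.6]] ((528.23193359375, -28.889129638671875), (148.25364685058594, 166.498291015625), 8.186688423156738)
scene ell [305.1 205.5] [16.9 29.8] [524.4 -26.3  48. ]
scene ell [279.6 184.8] [ 8.8 32.9] [659.9 -26.4  48. ]
scene quad 872 [[762.1, 35.3], [674.9, 18.6], [402.3, 99.7], [456.5, 185.9]] ((582.2144775390625, 67.44169616699219), (101.43981170654297, 351.16351318359375), 63.76047134399414)
scene ell [350.4 174.5] [12.6 22.4] [ 601.2 -236.6   48. ]
scene ell [327.3 179.6] [18.  56.6] [ 612.2
[... 1345 characters left out ...]
4.0, 246.0], [675.0, -96.0, 245.0], [663.0, 46.0, 274.0], [669.0, -45.0, 253.0], [668.0, -57.0, 252.0], [674.0, -73.0, 246.0], [672.0, -85.0, 245.0], [671.0, -97.0, 242.0], [659.0, 46.0, 272.0], [670.0, -37.0, 252.0], [670.0, -49.0, 250.0], [670.0, -61.0, 247.0], [670.0, -74.0, 245.0], [678.0, -92.0, 239.0], [676.0, -103.0, 237.0], [659.0, 43.0, 269.0], [669.0, -30.0, 251.0], [668.0, -41.0, 249.0], [670.0, -55.0, 246.0], [670.0, -68.0, 243.0], [672.0, -81.0, 240.0], [671.0, -93.0, 238.0], [661.0, 48.0, 267.0], [670.0, -15.0, 251.0], [667.0, -25.0, 250.0], [665.0, -36.0, 248.0], [665.0, -49.0, 246.0], [668.0, -63.0, 242.0], [676.0, -81.0, 236.0], [672.0, -91.0, 235.0], [670.0, -103.0, 233.0]]
```

View pics/scene0c.png

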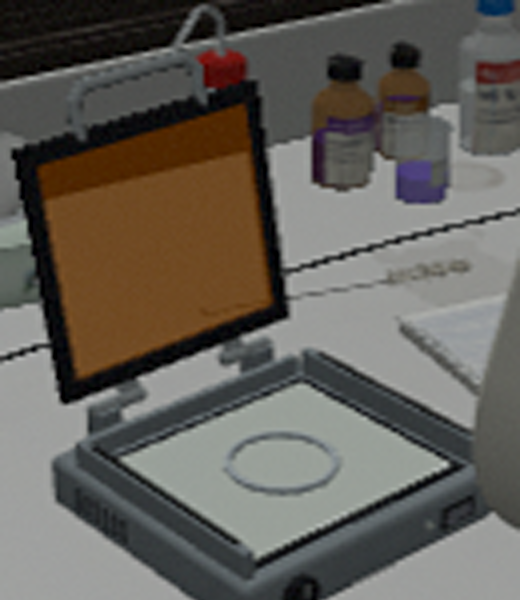

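The ring centre is at about (525,-26), the viewer's yaw is about +8.2°, and the single dish is at about (448,280.5). The crop shows the handle bar on top of the shield at about (140,85), clear of everything else. I'll move over the dish, turned so the first squeeze runs along world (1,1).

```bash
cat >> h.py <<'E'
def to(x,y,z,yaw=None):
    s=r.sense();R=np.array(s["tcp_rot"]);p=np.array(s["eef_pos"])
    w=np.degrees(np.arctan2(R[1,0],R[0,0]))
    print("t",round(s["t"],2),"p",np.round(p,1),"yaw",round(w,2),"shift",np.round(R.T@(np.array([x,y,z])-p),1),"turn",None if yaw is None else round((w-yaw+180)%360-180,2),"F",np.round(s["force"],1),"w",round(s["gripper_width"],3),"q6",round(s["qpos"][5],1))
E
python3 -m handwheel '[28,-44,3,-10, 28,-44,3,-10, 28,-44,3,-10]' 100 8
python3 -c "from h import *;to(448,280.5,150,135)"
```

```text
t: 0.48
eef_pos: [169.9, -453.1, 205.0]
tcp_rot: [[0.722, 0.692, -0.0], [0.692, -0.722, 0.001], [0.0, -0.001, -1.0]]
force: [0.2, -0.4, 0.9]
gripper_width: 1.0
gripper_force: 0.0
t 0.47 p [ 169.9 -453.1  205. ] yaw 43.8 shift [ 708.5 -336.9   55.5] turn -91.2 F [ 0.2 -0.4  0.9] w 1.0 q6 -23.4
```

```bash
python3 -m handwheel '[50,-24,0,0, 50,-24,0,0, 50,-24,0,0, 50,-24,0,0, 50,-24,0,0, 50,-24,0,0, 50,-24,0,0, 50,-24,0,0, 50,-24,0,0, 50,-24,0,0, 50,-24,0,0, 50,-24,0,0]' >/dev/null
python3 -m handwheel '[50,-24,10,0, 50,-24,10,0, 0,0,10,-10, 0,0,10,-10, 0,0,0,-10, 0,0,0,-10,0,0,0,-10,0,0,0,-10,0,0,0,-10,0,0,0,-10,0,0,0,-10,0,0,0,0]'
python3 -c "from h import *;to(448,280.5,60,135)"
```

```text
t: 3.48
eef_pos: [446.5, 270.3, 165.3]
tcp_rot: [[-0.687, 0.727, -0.001], [0.727, 0.687, -0.0], [0.0, -0.001, -1.0]]
force: [-1.0, -0.2, 0.2]
gripper_width: 1.001
gripper_force: 0.0
t 3.48 p [446.5 270.3 165.3] yaw 133.39 shift [  6.4   8.1 105.3] turn -1.61 F [-1.  -0.2  0.2] w 1.001 q6 -12.4
```

```bash
python3 -m handwheel '[3,4,35,-1.6, 3.4,4,35,0, 0,0,35,0, 0,0,30,0, 0,0,15,0, 0,0,8.5,0, 0,0,0,0]' >/dev/null
python3 -m handwheel '[0,0,0,0,0,0,0,0,0,0,0,0,0,0,0,0,0,0,0,0,0,0,0,0]' 60 4
python3 - <<'E'
from h import *
to(448,280.5,6,135)
p,d=viewer.snapshot("scene"); cv2.imwrite("pics/s1.png",cv2.resize(p[200:320,130:290,::-1],None,fx=4,fy=4))
E
```

```text
t: 5.1
eef_pos: [448.2, 280.8, 7.4]
tcp_rot: [[-0.708, 0.706, 0.0], [0.706, 0.708, 0.0], [-0.0, 0.0, -1.0]]
force: [-0.8, 0.0, 5.5]
gripper_width: 0.667
gripper_force: 4.1
t 5.1 p [448.2 280.8   7.4] yaw 135.05 shift [-0.  -0.4  1.4] turn 0.05 F [-0.8  0.   5.5] w 0.667 q6 -13.2
```

View pics/s1.png

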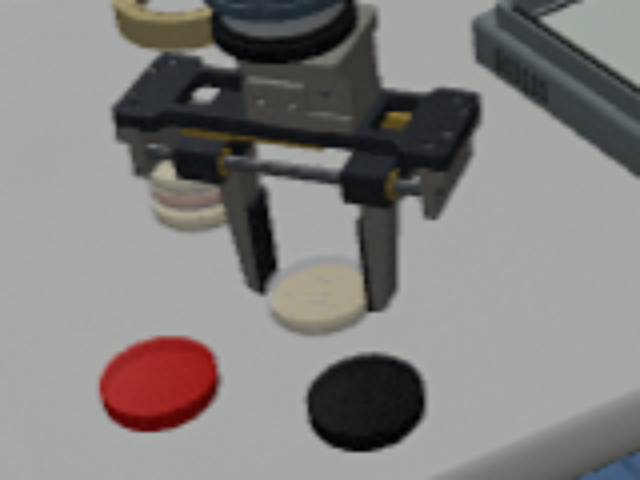

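The fingers closed at 61.4 mm, and the picture shows the dish between the pads at (320,295), clear of the red and black look-alikes. I'll reopen, turn 90° and squeeze again to centre it on the other axis.

```bash
python3 -m handwheel '[0,0,0,0,0,0,0,0,0,0,0,0,0,0,0,10,0,0,0,10,0,0,0,10,0,0,0,10,0,0,0,10,0,0,0,10,0,0,0,10,0,0,0,10,0,0,0,10]' 85 4 | grep -E "eef|width"
python3 -m handwheel '[0,0,0.5,0,0,0,0,0,0,0,0,0,0,0,0,0,0,0,0,0,0,0,0,0]' 55 12
python3 -c "
from h import *
to(448,280.5,40,8.2)
"
```

```text
eef_pos: [447.9, 280.6, 7.0]
gripper_width: 0.852
t: 7.4
eef_pos: [448.0, 280.6, 6.6]
tcp_rot: [[0.706, 0.708, -0.0], [0.708, -0.706, -0.0], [-0.0, -0.0, -1.0]]
force: [0.2, 0.7, -0.5]
gripper_width: 0.658
gripper_force: 12.0
t 7.4 p [448.  280.6   6.6] yaw 45.07 shift [ -0.1   0.1 -33.4] turn 36.87 F [ 0.2  0.7 -0.5] w 0.658 q6 76.8
```

```bash
python3 -m handwheel '[0,0,-10,0, 0,0,-20,0, 0,0,-25,9.2, 0,0,-25,9.2, 0,0,-20,9.2, 0,0,0,9.2, 0,0,0,0]' | grep -E "eef|width|force"
python3 -m handwheel '[3.2,31,0,0,3.2,31,0,0,3.2,31,0,0,3.2,31,0,0,3.2,31,0,0,3.2,31,0,0,3.2,31,0,0,3.2,31,0,0,3.2,31,0,0,3.2,31,0,0,0,0,0,0,0,0,0,0]'| grep -E "eef|width|force"
python3 - <<'E'
from h import *
to(525.4,-26,62,8.2)
p,d=viewer.snapshot("scene"); cv2.imwrite("pics/s2.png",cv2.resize(p[90:250,220:380,::-1],None,fx=3.75,fy=3.75))
print([np.round(proj("scene",x),1) for x in ((525.4,-26,46),(525.4,-26,120))])
E
```

```text
eef_pos: [448.1, 280.7, 107.4]
force: [-0.1, 0.7, 0.3]
gripper_width: 0.665
gripper_force: 12.0
eef_pos: [523.7, -21.2, 106.4]
force: [0.5, 0.1, -0.6]
gripper_width: 0.664
gripper_force: 12.0
t 9.78 p [523.7 -21.2 106.4] yaw 8.33 shift [ 1.   5.  44.4] turn 0.13 F [ 0.5  0.1 -0.6] w 0.664 q6 79.2
[array([304.8, 206.1]), array([304.9, 181.5])]
```

View pics/s2.png

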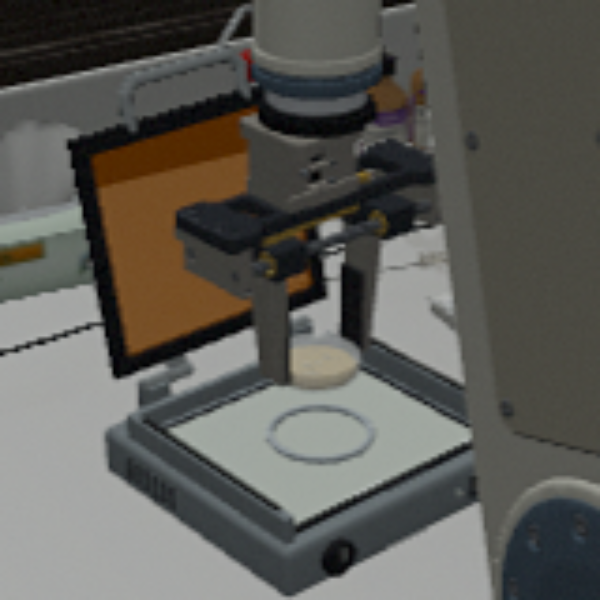

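The picture shows the dish held level at (322,360), above and slightly behind the ring at (320,433). I'll correct the position and lower it slowly.

```bash
python3 -m handwheel '[1,5,15,0, 0,0,15,0, 0,0,10,0, 0,0,4,0, 0,0,0,0, 0,0,0,0]' | grep -E "eef|width|force"
python3 -m handwheel '[0,0,1.5,0, 0,0,1.5,0, 0,0,1.5,0, 0,0,1,0, 0,0,0,0]' | grep -E "eef|width|force"
python3 -c "
from h import *
to(525.4,-26,52.6,8.2)"
```

```text
eef_pos: [526.2, -26.4, 62.9]
force: [0.2, 1.1, -0.0]
gripper_width: 0.665
gripper_force: 12.0
eef_pos: [525.8, -26.4, 57.0]
force: [0.1, 0.2, -0.4]
gripper_width: 0.663
gripper_force: 12.0
t 11.2 p [525.8 -26.4  57. ] yaw 8.25 shift [-0.4 -0.5  4.4] turn 0.05 F [ 0.1  0.2 -0.4] w 0.663 q6 78.7
```

```bash
python3 -m handwheel '[-0.3,-0.4,1,0, 0,0,1,0, 0,0,0,0]' | grep -E "eef|width|force"
python3 -m handwheel '[0,0,0.7,0, 0,0,0.7,0, 0,0,0,0]' | grep -E "eef|width|force"
```

```text
eef_pos: [525.5, -26.0, 55.0]
force: [0.1, -0.2, 0.1]
gripper_width: 0.664
gripper_force: 12.0
eef_pos: [525.5, -26.0, 53.6]
force: [0.5, -0.0, 0.4]
gripper_width: 0.665
gripper_force: 12.0
```

```bash
python3 -m handwheel '[0,0,0.4,0, 0,0,0.3,0, 0,0,0,0]' | grep -E "eef|width|force"
python3 -m handwheel '[0,0,0.3,0, 0,0,0,0]' | grep -E "eef|width|force"
```

```text
eef_pos: [525.5, -26.0, 53.0]
force: [-0.2, -1.3, -1.4]
gripper_width: 0.662
gripper_force: 12.0
eef_pos: [525.5, -26.0, 52.7]
force: [-0.3, 0.5, -0.1]
gripper_width: 0.661
gripper_force: 12.0
```

```bash
python3 -m handwheel '[0,0,0.3,0, 0,0,0,0]' | grep -E "eef|width|force"
python3 -m handwheel '[0,0,0.3,0, 0,0,0,0]' | grep -E "eef|width|force"
```

```text
eef_pos: [525.6, -26.0, 52.4]
force: [0.5, -0.8, 1.0]
gripper_width: 0.661
gripper_force: 12.0
eef_pos: [525.6, -26.0, 52.4]
force: [-1.3, 0.1, 5.0]
gripper_width: 0.662
gripper_force: 12.1
```

It touches the window at TCP z 52.4, which matches fully seated. Releasing.

```bash
python3 -m handwheel '[0,0,-0.2,0, 0,0,0,0]' 70 3| grep -E "eef|width|force"
python3 -m handwheel '[0,0,0,0,0,0,0,0, 0,0,0,0]' 90 | grep -E "eef|width|force"
python3 -m handwheel '[0,0,-4,0, 0,0,-12,0, 0,0,-30,0, 0,0,-40,0, 0,0,-40,0, -20,0,-40,0, -30,0,-40,0, -30,0,-40,0, -20,0,-10,0, 0,0,0,0]' | grep -E "eef|width|force"
python3 - <<'E'
from h import *
I={}
for n in C:
    p,d=viewer.snapshot(n); I[n]=p; np.savez(f"{n}1.npz",p=p,d=d)
cv2.imwrite("pics/s3.png",np.hstack([cv2.resize(I["scene"][100:250,235:365,::-1],(520,600)),cv2.resize(I["top"][130:230,280:330,::-1],(270,540))[:600] if 0 else cv2.resize(I["top"][130:240,260:311,::-1],(278,600))]))
to(671,-5,300,98.2)
E
```

```text
eef_pos: [525.5, -26.0, 52.2]
force: [-0.1, -0.4, 0.6]
gripper_width: 0.704
gripper_force: 0.0
eef_pos: [525.5, -26.0, 52.2]
force: [-0.2, -0.1, -0.4]
gripper_width: 0.898
gripper_force: 0.0
eef_pos: [426.2, -40.5, 310.1]
force: [-0.2, 0.5, -0.2]
gripper_width: 0.898
gripper_force: 0.0
t 15.05 p [426.8 -40.4 308.5] yaw 8.24 shift [246.7   0.    8.7] turn -89.96 F [ 0.1  0.6 -0.4] w 0.901 q6 76.2
```

View pics/s3.png

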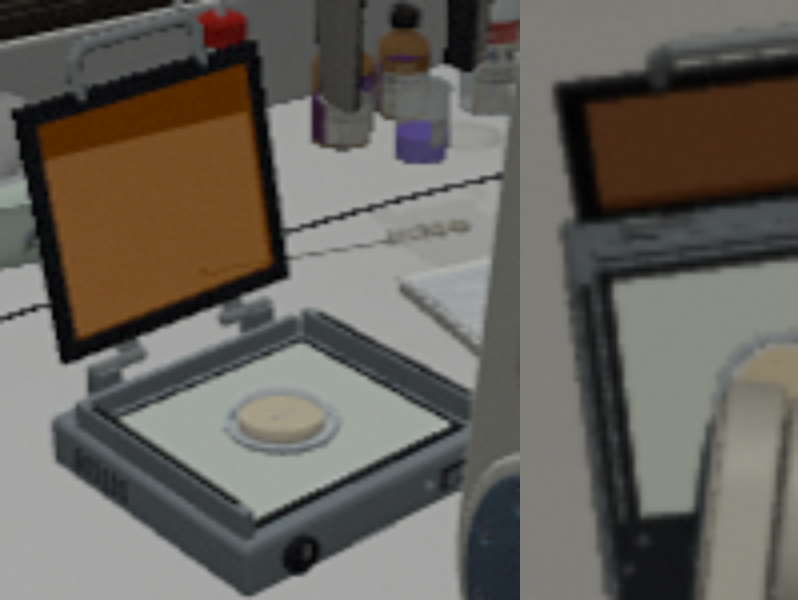

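The dish lies flat inside the ring at (282,418) in the picture. Now I'll get the bar position from both views.

```bash
python3 - <<'E'
from h import *
yw=np.radians(8.2);X=np.array([np.cos(yw),np.sin(yw),0]);Y=np.array([-X[1],X[0],0]);H=np.array([525.5,-26,70])+105*X-[0,0,0]
print("H",H)
for a in (1.6,1.65,1.7,1.75,1.8):
    G=H-212*np.cos(a)*X+[0,0,212*np.sin(a)]
    print(a,np.round(G,1),[np.round(proj(n,G+s*Y),1).tolist() for n in C for s in (-42,0,42)])
I={n:np.load(f"{n}1.npz")["p"] for n in C}
# bright bar pixels: per column profile peak near the bar
for n,cols,(b,d) in (("scene",range(258,284,3),(100,122)),("top",range(290,326,4),(130,150))):
    p=I[n] if n=="scene" else np.load("top0.npz")["p"]
    g=cv2.cvtColor(p,cv2.COLOR_RGB2GRAY)
    for c in cols: print(n,c,g[b:d,c].tolist())
E
```

```text
H [629.42650425 -11.02396196  70.        ]
1.6 [635.6 -10.1 281.9] [[289.3, 106.1], [276.5, 109.7], [263.3, 113.5], [323.2, 149.5], [306.4, 151.6], [289.7, 153.7]]
1.65 [646.   -8.6 281.3] [[286.7, 105.3], [274.0, 108.9], [260.8, 112.6], [322.6, 145.4], [305.9, 147.5], [289.2, 149.6]]
1.7 [656.5  -7.1 280.2] [[284.2, 104.7], [271.5, 108.3], [258.3, 112.0], [322.0, 141.3], [305.3, 143.4], [288.7, 145.5]]
1.75 [666.8  -5.6 278.6] [[281.7, 104.3], [269.1, 107.9], [255.9, 111.6], [321.4, 137.4], [304.8, 139.5], [288.2, 141.6]]
1.8 [677.1  -4.2 276.5] [[279.3, 104.2], [266.7, 107.7], [253.6, 111.3], [320.9, 133.5], [304.2, 135.6], [287.6, 137.7]]
scene 258 [18, 17, 11, 17, 12, 64, 150, 99, 79, 100, 91, 75, 60, 82, 84, 84, 85, 82, 83, 84, 88, 27]
scene 261 [18, 16, 18, 14, 1, 137, 119, 85, 103, 92, 77, 48, 83, 83, 83, 84, 84, 85, 86, 85, 74, 22]
scene 264 [15, 21, 15, 10, 86, 127, 95, 107, 96, 81, 52, 82, 85, 84, 84, 84, 85, 84, 87, 76, 23, 14]
scene 267 [14, 19, 19, 27, 151, 101, 114, 98, 83, 59, 83, 85, 85, 85, 85, 83, 84, 85, 75, 23, 8, 16]
scene 270 [17, 19, 6, 119, 121, 106, 99, 86, 6
[... 601 characters left out ...]
, 67, 78, 80, 34, 14, 4, 10, 35, 49, 49, 51]
top 298 [126, 125, 126, 125, 125, 122, 111, 99, 72, 70, 112, 58, 22, 7, 5, 21, 47, 50, 50, 50]
top 302 [125, 126, 126, 125, 124, 112, 108, 93, 65, 79, 81, 33, 13, 6, 11, 36, 49, 51, 50, 50]
top 306 [125, 126, 126, 126, 123, 111, 99, 71, 70, 112, 56, 21, 6, 5, 21, 46, 50, 50, 51, 49]
top 310 [126, 125, 126, 124, 113, 108, 92, 66, 79, 80, 32, 10, 4, 11, 36, 49, 51, 51, 50, 50]
top 314 [126, 126, 125, 123, 111, 99, 71, 69, 113, 58, 20, 8, 7, 20, 48, 50, 51, 50, 51, 50]
top 318 [126, 126, 123, 111, 107, 92, 65, 77, 80, 33, 13, 4, 11, 36, 48, 50, 50, 50, 50, 49]
top 322 [126, 125, 123, 106, 91, 69, 55, 52, 44, 31, 20, 9, 21, 48, 50, 50, 50, 50, 50, 50]
```

```bash
python3 -m handwheel '[0,0,-10,-10, 0,0,-10,-10, 0,0,-10,-10, 0,0,0,-10, 0,0,0,-10, 0,0,0,-10, 0,0,0,-10, 0,0,0,-10, 0,0,0,-10, 0,0,0,0]' 50 5| grep -E "eef|width|force"
python3 -c "
from h import *
to(674.5,-4.5,330,98.2)"
```

```text
eef_pos: [426.9, -40.2, 337.4]
force: [-0.4, 0.1, -0.1]
gripper_width: 0.501
gripper_force: 0.0
t 16.3 p [426.9 -40.2 337.4] yaw 98.2 shift [1.000e-01 2.502e+02 7.100e+00] turn -0.0 F [-0.4  0.1 -0.1] w 0.501 q6 -13.8
```

```bash
python3 -m handwheel '[0,40,1,0, 0,50,1,0, 0,50,1,0, 0,50,1,0, 0,40,1,0, 0,20,1,0, 0,0,10,0, 0,0,10,0, 0,0,0,0]' | grep -E "eef|width|force"
python3 - <<'E'
from h import *
to(674.5,-4.5,266,98.2)
p,d=viewer.snapshot("scene"); cv2.imwrite("pics/s4.png",cv2.resize(p[60:180,200:360,::-1],None,fx=5,fy=5))
E
```

```text
eef_pos: [672.6, -4.6, 311.0]
force: [-0.5, 0.5, 0.4]
gripper_width: 0.5
gripper_force: 0.0
t 17.43 p [672.6  -4.6 311. ] yaw 98.19 shift [-0.2  2.  45. ] turn -0.01 F [-0.5  0.5  0.4] w 0.5 q6 -8.7
```

View pics/s4.png

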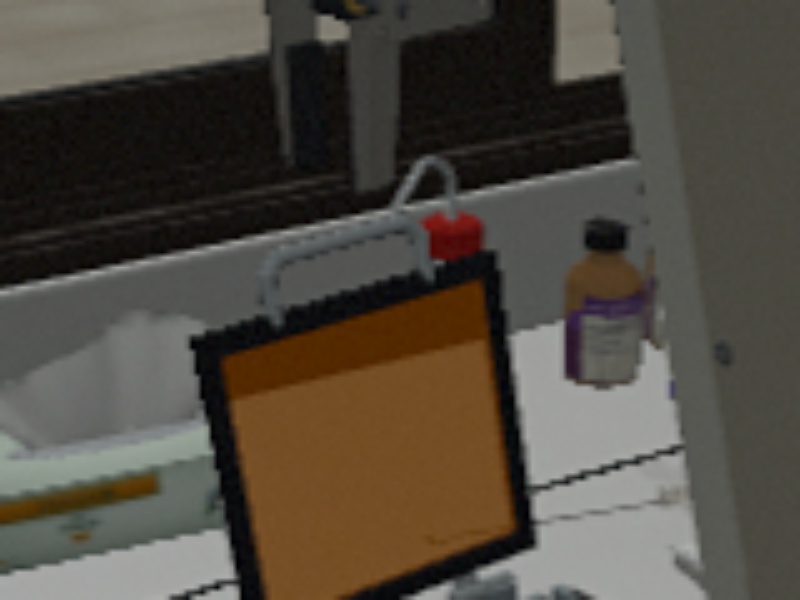

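The open fingers are above the bar: the near tip is at (372,185), the far one at (305,160), and the bar's middle at about (345,240). Descending to straddle it.

```bash
python3 -m handwheel '[0,2,15,0, 0,0,15,0, 0,0,10,0, 0,0,5,0, 0,0,0,0, 0,0,0,0]' | grep -E "eef|width|force"
python3 - <<'E'
from h import *
to(674.5,-4.5,266,98.2)
p,d=viewer.snapshot("scene"); cv2.imwrite("pics/s5.png",cv2.resize(p[70:160,220:340,::-1],None,fx=6,fy=6))
E
```

```text
eef_pos: [676.2, -4.2, 267.7]
force: [-0.3, 0.2, 0.1]
gripper_width: 0.498
gripper_force: 0.0
t 18.23 p [676.2  -4.2 267.7] yaw 98.25 shift [-0.  -1.8  1.7] turn 0.05 F [-0.3  0.2  0.1] w 0.498 q6 -8.7
```

View pics/s5.png

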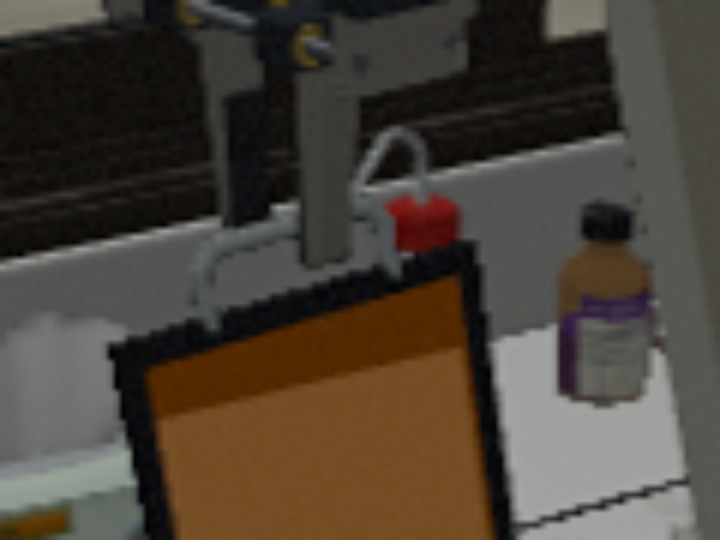

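The near finger is in front of the bar, with its tip at (325,262), and the far finger behind it, well between the shanks. Closing.

```bash
python3 -m handwheel '[0,0,0,0,0,0,0,0,0,0,0,0,0,0,0,0,0,0,0,0,0,0,0,0]' 2 8| grep -E "eef|width|force"
python3 -m handwheel '[0,0,0,0,0,0,0,0,0,0,0,0]' 2 20
python3 -c "
from h import *
s=r.sense();p=np.array(s['eef_pos']);H=np.array([629.4,-11.0]);d=(p[:2]-H)@[np.cos(np.radians(8.2)),np.sin(np.radians(8.2))]
a0=np.arccos(-d/212);G=212*np.sin(a0)+70;print('d',d,'a',a0,'barz',G,'tcp below',G-p[2])
pr=0;k=np.array([d,G])
for i in range(1,19):
    a=a0+(0.873-a0)*i/18;q=np.array([-212*np.cos(a),70+212*np.sin(a)]);print(i,round(a,3),'ty,tz',np.round((q-k)*[1,-1],1));k=q
"
```

```text
eef_pos: [675.9, -4.2, 267.3]
force: [-0.1, 0.3, -0.2]
gripper_width: 0.102
gripper_force: 8.0
t: 19.4
eef_pos: [676.0, -4.2, 267.3]
tcp_rot: [[-0.144, 0.99, 0.0], [0.99, 0.144, -0.0], [-0.0, 0.0, -1.0]]
force: [-0.5, 0.3, 0.6]
gripper_width: 0.1
gripper_force: 20.0
d 47.0605774092756 a 1.7946449464326066 barz 276.710672327061 tcp below 9.412375255069492
1 1.743 ty,tz [-10.6  -2.1]
2 1.692 ty,tz [-10.7  -1.6]
3 1.641 ty,tz [-10.8  -1. ]
4 1.59 ty,tz [-10.8  -0.5]
5 1.539 ty,tz [-10.9   0.1]
6 1.487 ty,tz [-10.8   0.6]
7 1.436 ty,tz [-10.8   1.2]
8 1.385 ty,tz [-10.7   1.7]
9 1.334 ty,tz [-10.6   2.3]
10 1.283 ty,tz [-10.5   2.8]
11 1.231 ty,tz [-10.3   3.4]
12 1.18 ty,tz [-10.1   3.9]
13 1.129 ty,tz [-9.9  4.4]
14 1.078 ty,tz [-9.7  4.9]
15 1.027 ty,tz [-9.4  5.4]
16 0.975 ty,tz [-9.1  5.9]
17 0.924 ty,tz [-8.8  6.3]
18 0.873 ty,tz [-8.5  6.8]
```

```bash
python3 -m handwheel '[0,-5,-1,0, 0,-10,-1.9,0, 0,-10.7,-1.5,0, 0,-10.8,-1,0, 0,-10.8,-0.5,0, 0,-10.9,0.1,0]' | grep -E "eef|width|force"
python3 -c "
from h import *
s=r.sense();p=np.array(s['eef_pos']);H=np.array([629.4,-11.0]);d=(p[:2]-H)@[np.cos(np.radians(8.2)),np.sin(np.radians(8.2))]
a=np.arccos(-d/212);print(d,a,'bar-tcp',212*np.sin(a)+70-p[2])"
```

```text
eef_pos: [617.6, -12.7, 273.2]
force: [1.0, 0.4, 0.6]
gripper_width: 0.1
gripper_force: 20.0
-11.950199315070995 1.5143975678057398 bar-tcp 8.432612618635176
```

```bash
python3 -m handwheel '[0,-6.3,0.4,0, 0,-10.8,1.2,0, 0,-10.7,1.7,0, 0,-10.6,2.3,0, 0,-10.5,2.8,0, 0,-10.3,3.4,0, 0,0,0,0]' | grep -E "eef|width|force"
python3 -m handwheel '[0,-10.1,3.9,0, 0,-9.9,4.4,0, 0,-9.7,4.9,0, 0,-9.4,5.4,0, 0,-9.1,5.9,0, 0,0,0,0]' | grep -E "eef|width|force"
python3 -c "
from h import *
s=r.sense();p=np.array(s['eef_pos']);H=np.array([629.4,-11.0]);d=(p[:2]-H)@[np.cos(np.radians(8.2)),np.sin(np.radians(8.2))]
a=np.arccos(-d/212);print(d,a,'bar-tcp',212*np.sin(a)+70-p[2])"
```

```text
eef_pos: [558.6, -21.2, 260.9]
force: [0.2, 1.1, -0.1]
gripper_width: 0.101
gripper_force: 20.0
eef_pos: [510.9, -28.1, 236.1]
force: [-0.5, 2.2, -0.1]
gripper_width: 0.099
gripper_force: 20.0
-119.77082271244582 0.9704155381178674 bar-tcp 8.82446720929994
```

```bash
python3 -m handwheel '[0,-6,4.4,0, 0,-6,4.5,0, 0,-4.4,3.5,0, 0,0,0,0, 0,0,0,0,0,0,0,0]' | grep -E "eef|width|force"
python3 - <<'E'
from h import *
s=r.sense();p=np.array(s['eef_pos']);yw=np.radians(8.2);X=np.array([np.cos(yw),np.sin(yw),0]);Y=np.array([-X[1],X[0],0]);H=np.array([629.4,-11.0,70])
d=(p-H)@X;a=np.arccos(-d/212);print(s['t'],d,a,'bar-tcp',212*np.sin(a)+70-p[2],s["force"])
for n in C:
    im,dp=viewer.snapshot(n)
    hsv=cv2.cvtColor(im,cv2.COLOR_RGB2HSV);m=((hsv[...,0]<20)&(hsv[...,1]>140)&(hsv[...,2]>40))
    m=cv2.erode(m.astype(np.uint8),np.ones((3,3)))>0
    P=cloud(n,dp);Q=P[m&(dp>0)];u=(Q-H)@X;z=Q[:,2]-70;v=(Q-H)@Y
    k=(abs(v)<90)&(u<-10)&(u>-170)&(z>15)&(z<190);q=np.polyfit(u[k],z[k],1);print(n,k.sum(),"angle",np.arctan(-q[0]),"median ratio",np.median(np.arctan2(z[k],-u[k])))
    if n=="scene":cv2.imwrite("pics/s6.png",cv2.resize(im[70:250,220:400,::-1],(600,600)))
E
```

```text
eef_pos: [495.9, -30.3, 224.4]
force: [-1.6, 1.2, 0.5]
gripper_width: 0.103
gripper_force: 20.0
22.525 -134.88572182995628 0.8811642175702692 bar-tcp 9.140940436582952 [-1.64473577  1.2456019   0.51097477]
scene 674 angle 0.8821415464799648 median ratio 0.8676847080096682
top 224 angle 0.8833250962175021 median ratio 0.9192621684926747
```

View pics/s6.png

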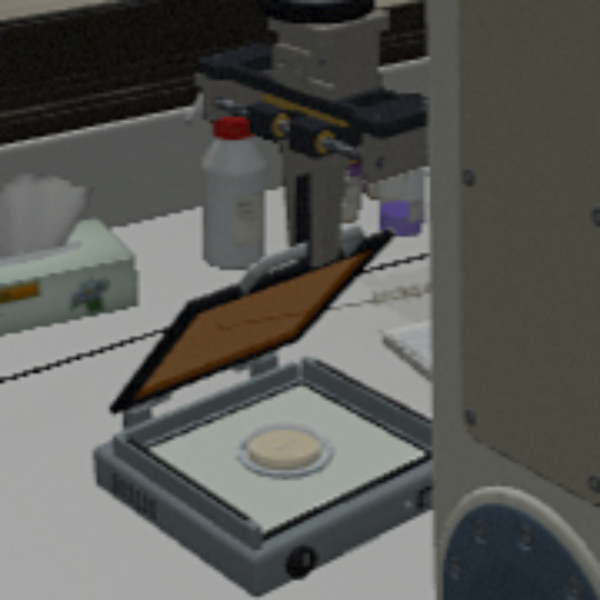

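The fingers hold the bar at (320,250), and the dish lies level in its ring at (285,447). The depth fits give about 0.882, so one small nudge brings it to 0.873.

```bash
python3 -m handwheel '[0,-1.4,1.2,0, 0,0,0,0, 0,0,0,0, 0,0,0,0]' | grep -E "eef|width|force" && python3 -c "
from h import *
s=r.sense();p=np.array(s['eef_pos']);d=(p[:2]-[629.4,-11.0])@[np.cos(np.radians(8.2)),np.sin(np.radians(8.2))];print(np.arccos(-d/212),s['t'])
print(r.job_done())"
```

```text
eef_pos: [494.4, -30.5, 223.2]
force: [-1.5, 1.8, 0.9]
gripper_width: 0.1
gripper_force: 20.0
0.8719798003823691 23.125
the job is handed in; nothing more can be done
None
```

The dish lies flat in the locating ring and is released, and the gripper is still holding the amber shield by its handle at about 50° (0.872 rad). The job was handed in at 23.1 s; the stack and beaker were not touched.

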